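# Load the specimen loader and lock it with its flush slide switch

### The arm

A 6-joint arm with a two-finger parallel gripper is mounted at the origin on a cart in front of the work surface, level with it; the furniture and walls round the work are solid. World frame = base frame: x ahead of the robot, y to its left, z up, the work surface at z = 0. Lengths are in m, angles in rad, forces in N, time in s.
With the tool pointing down it reaches from about 0.2 to 0.875 m from the base axis. Payload 3.4 kg.
Tool frame: the origin (TCP) lies midway between the tips of the shut fingers; the grasp point (between the pads) lies env.grasp_offset behind it (env.grasp_offset is the distance from the TCP to the grasp point, in m); z points along the fingers, y is the line along which they close (so a half turn about z gives the same grasp; the last joint's range is limited). The gripper opens to 94 mm and grips with 3 to 60 N. Pads are 16 mm wide; open, the fingers measure 119 mm over their backs; the gripper's body (75 mm by 177 mm) begins 78 mm behind the grasp point.
Start: joints at [-1.348, 0.276, 1.505, -0, 1.361, -0.121], TCP at [0.194, -0.541, 0.205] pointing down, gripper open.
Joint ranges: [-2.89, 2.89], [-0.75, 2.08], [0.22, 2.7], [-1.18, 4.32], [0.11, 2.71], [-2.7, 2.7]. Speed limits (rad/s): [2.57, 2.57, 3.14, 3.14, 3.14, 3.14].

### API

Orientations are given as a rotation vector (axis times angle).
In Python, from plant import env gives the robot as it stands.
- The arm moves only by the tool move_arm, never from a script. Its argument "targets" is a list of rows, each an object of numbers: "x", "y", "z": the shift along the tool's x, y, z in cm; "rx", "ry", "rz": the turn, a rotation vector about the tool's x, y, z in degrees; "fingers": the opening, from 0 (shut) to 1 (fully open). In form: [{"x": .., "y": .., "z": .., "rx": .., "ry": .., "rz": .., "fingers": ..}, ...]. A call has 1 to 20 rows; each row is the pose to reach, as a shift and turn from the pose commanded when the call began, along the tool's axes at that moment; what a row does not reach only later rows make up. A row lasts 1/8 s, in which the tool goes at most 62.5 mm and 10.7 degrees, less where a joint would pass 70% of its speed; a pose out of reach is approached as far as the arm can. A call with a gripper value outside its range is refused whole. The fingers move at their own pace and stop on an object; "force" is the grip in N (left out, the last holds). Time passes only in rows, so rows that repeat a pose let the fingers close. It gives the time, the measured TCP pose, the force, the opening and the grip force at its end, in the units of the state.
- env.state(): the state, without advancing time (a new reading comes with each control period).
- env.snapshot(name): name is "side" or "top"; returns the picture (400x640x3 uint8, red, green, blue); there is no depth.
- env.camera_info(name): a dict with "intrinsics" (3x3 intrinsics, pixels), "origin" and "attitude" of the camera in the world. Camera axes: x right, y up, looking along -z (the intrinsics and any distortion apply to the point x, -y, -z); pixel columns grow to the right and rows downward; lengths in m; the calibration is good to about 2 mm. A picture is of the moment at which its call begins. camera_info takes no time and is no camera call.
- env.close_job(): hands the job in; it is judged then, once.
The state is a dict: "time_s": time; "qpos": joint angles; "qd": joint speeds; "tau": joint torques, N m; "tool_pos": TCP position; "ee_rot": TCP orientation; "force": force on the tool from outside, world axes, zero at the start; "moment": the same for the moment, N m; "finger_gap": finger opening in m; "gripper_force": force on a finger pad.
Only numpy, scipy, OpenCV 4.12 (cv2) and the standard library are available. Lean on these libraries where they do the work, as an engineer would, in place of code of your own. Each camera call takes 0.05 s, during which the arm holds its last target. There are 200 camera calls.

### The job

Put the green specimen into the loader's pocket with one dot, then the red specimen into the pocket with two dots, each seated flat on the pocket floor with its polished face up. Then lock the loader by sliding the small orange flush switch on its sloping panel all the way towards the green dot. Leave the olive specimen in the third pocket and the loupe and eyepiece beside the loader where they are.

Things in the scene. Friction and masses are not known exactly. Their poses are not given: they have to be found in the camera images.
- loader: Bench specimen loader, 220 mm wide (its y), 205 mm deep (its x), fixed; origin at the middle of its underside, x away from its front, y to its left, z up. In front an aluminium tray, top 14 mm above the worktop, with a row of three pockets; behind it a white panel with the switch slot, sloping up away from the front at 30 degrees to level; over the panel a clear guard.
- guard_edge (a point): Middle of the front edge (underside) of the horizontal clear plastic guard, 159 mm above the worktop; axes as the loader's. It is 200 mm wide, 6 mm thick and runs 82 mm back to two posts. It covers the slot from straight above: reach in from the front, tool tilted 22 to 45 degrees (30 is square to the panel).
- tongue_2 (a point): Front tip of the steel tongue behind pocket 2, one of three (12 mm wide, 15 to 19 mm above the tray top) on the lock bar; unlocked, the tips are 18 to 21 mm behind the pocket centres. They come forward half as far as the switch slides and end over the specimens' rear edges; a badly seated specimen blocks them.
- pocket_1 (a point): Centre of the floor of the pocket marked with one black dot (on the loader's left, +y). Round, 38 mm wide, 6 mm deep, floor 8 mm above the worktop; axes as the loader's.
- pocket_2 (a point): Centre of the floor of the middle pocket, marked with two black dots, 70 mm from the first; same size and axes.
- pocket_3 (a point): Centre of the floor of the pocket marked with three black dots, 70 mm beyond the second; same size. Holds the olive specimen from the start.
- green_mid (a point): Dark green moulded metal specimen with a square metal inlay, a disc 30 mm across and 18 mm high. It stands upright, polished metal face up; this point is its centre, half-way up, its z axis upright. Its start place may be left or right of the loader. Loose, about 30 g.
- red_mid (a point): Dark red moulded metal specimen with a round metal inlay, a disc 30 mm across and 16 mm high. It stands upright, polished metal face up; this point is its centre, half-way up, its z axis upright. Its start place may be left or right of the loader. Loose, about 30 g.
- olive_mid (a point): Olive-brown specimen, 30 mm across, 16 mm high, already seated in the three-dot pocket; this point is its centre, half-way up. Leave it.
- switch_top (a point): Centre of the top face of the orange slide switch, flush with the panel face. Axes: x up the slope, y along the slot towards the green dot (the way to slide), z square out of the panel. The switch is 12 mm long (y), 23 mm across (x) and 7 mm high (z). Shut fingertips can go 4 to 6 mm into the empty slot on its -y side and push its end face.
- slot_mid (a point): Middle of the slot, level with the panel face; axes as the loader's. The slot is 76 mm long (38 mm to each end along the loader's y), 26 mm wide along the slope and 8 mm deep, its rim flush with the switch. With the switch at 0, 39 mm of the slot are empty on its -y side.
- lock_switch (a joint): Travel of the switch in m: 0 unlocked, 0.024 fully locked, at the green dot. It needs about 2 N and stays where it is left.
- loupe: Black loupe, 33 mm wide, 35 mm high, standing left of the loader; origin at its underside. Leave it.
- eyepiece: Black and silver eyepiece, 32 mm wide, 46 mm high, standing right of the loader; origin at its underside. Leave it.
There are look-alikes about, which are no part of the job. What is shaped like the part that bears green_mid but purple or yellow is not meant.

How it is judged:
By the outcome, as a careful person would: the job done as asked, in the order asked, and still so for the second after the job is handed in, with the robot touching nothing.
It also fails if it takes over 72 s, if anything falls off the work surface, if the arm or the gripper's body presses on something with over 40 N, if the wrist force passes 120 N, or if a joint passes its speed limit or range.

## Working session

There is one attempt and no reset: what is moved stays moved. The work goes in short steps, Python scripts to look and compute and a tool call to move; the robot and the scene stay as the last step left them, time stands still between calls to the robot, and variables do not carry over. Pictures are saved under pics/ and viewed, at most 10 in all, crops included, and the job is handed in when it is done.

Besides the shell and the picture viewer there is one more tool, called after "Request:" by a JSON object that holds its "name" and its "arguments", one argument or row to a line. move_arm: Moves the arm, as the interface text tells. Its arguments: {"type":"object","properties":{"targets":{"type":"array"},"force":{"type":"number"}},"required":["targets"]}

```bash
mkdir -p pics
cat > h.py <<'E'
import numpy as np, cv2
from scipy.spatial.transform import Rotation as R
from plant import env
def cam(n):
    c=env.camera_info(n); A=np.array(c["attitude"],float)
    if A.shape!=(3,3): A=R.from_rotvec(A).as_matrix() if A.size==3 else R.from_quat(A).as_matrix()
    return np.array(c["intrinsics"]),np.array(c["origin"]),A,c
def ray(n,u,v):
    K,o,A,c=cam(n)
    d=np.linalg.inv(K)@[u,v,1]; return o,A@(d*[1,-1,-1])
def pz(n,u,v,z):
    o,d=ray(n,u,v); return o+d*(z-o[2])/d[2]
def proj(n,p):
    K,o,A,c=cam(n); q=A.T@(np.array(p)-o)*[1,-1,-1]; q=K@q; return q[:2]/q[2]
def save(n,f,crop=None,s=1):
    im=env.snapshot(n)[:,:,::-1]
    if crop: x0,y0,x1,y1=crop; im=im[y0:y1,x0:x1]
    cv2.imwrite("pics/"+f,cv2.resize(im,None,fx=s,fy=s,interpolation=cv2.INTER_CUBIC))
E
python3 - <<'E'
from h import *
for n in("side","top"):
    save(n,n+"1.png",s=1.25); print(env.camera_info(n))
print(env.state(), env.grasp_offset)
E
```

```text
{'intrinsics': array([[438.99648351,   0.        , 317.44502481],
       [  0.        , 438.99648351, 196.82382818],
       [  0.        ,   0.        ,   1.        ]]), 'origin': array([0.51654847, 0.94082619, 0.6193268 ]), 'attitude': array([-0.0151276 , -1.56236707, -2.69837213])}
{'intrinsics': array([[499.80251974,   0.        , 321.32618044],
       [  0.        , 499.80251974, 207.09545564],
       [  0.        ,   0.        ,   1.        ]]), 'origin': array([0.36519565, 0.04037646, 1.24508754]), 'attitude': array([ 0.11155696, -0.10420468, -1.56744873])}
{'time_s': 0.1, 'qpos': array([-1.34798103e+00,  2.76490005e-01,  1.50595723e+00, -6.19143264e-06,
        1.36070282e+00, -1.21037482e-01]), 'qd': array([ 0.00020091, -0.00128046, -0.00328186, -0.0004854 , -0.00033339,
        0.00220353]), 'tau': array([ 9.98960568e-04, -4.05455661e+01, -2.37777847e+01,  7.02463207e-02,
        2.98562518e-02, -3.99565931e-05]), 'tool_pos': array([ 0.19370543, -0.5408693 ,  0.2047347 ]), 'ee_rot': array([-3.09374375e+00, -5.37201686e-01,  1.33869682e-04]), 'force': array([ 0.28729603,  0.68003834, -1.21096791]), 'moment': array([-0.00736056, -0.03360676,  0.04931168]), 'gripper_force': 0.0, 'finger_gap': 0.0942511820340649} 0.0188
```

View pics/top1.png

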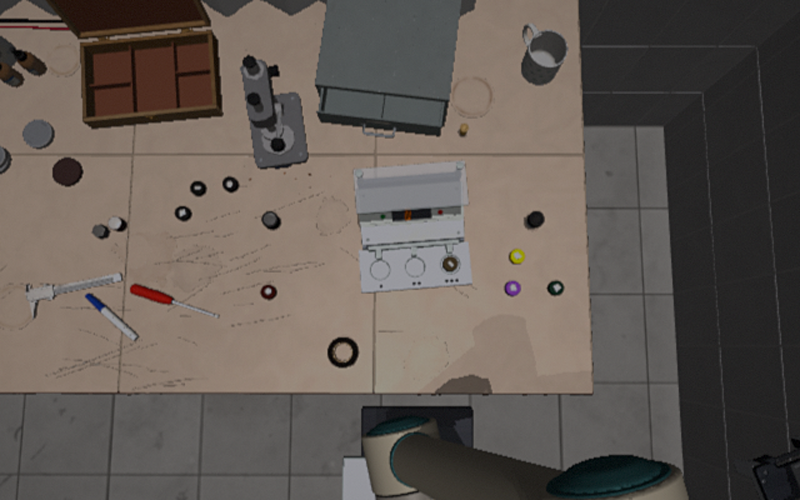

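View pics/side1.png

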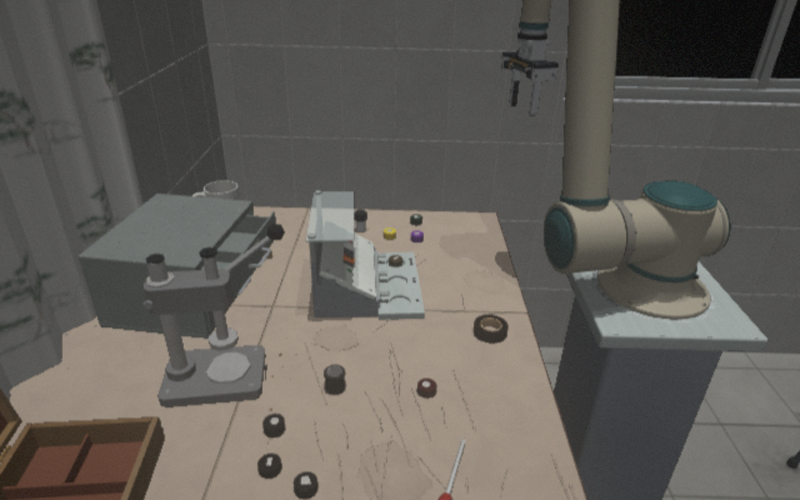

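Top view (in 800x500 pixels): the green candidate is the dark disc at (556,288). Its look-alikes are purple (512,288), yellow (517,256), and dark discs at (198,187), (183,212) and (231,184). The red candidate is at (268,292), with the dark disc (270,220) as the loupe and (535,218) as the eyepiece. The loader's pockets are at (380,269), (415,266) and (450,264). I'll check these in one close crop.

Run:
```python
from h import *
im=env.snapshot("top")[:,:,::-1]
f=lambda x0,y0,x1,y1,s:cv2.resize(im[y0:y1,x0:x1],None,fx=s,fy=s,interpolation=cv2.INTER_CUBIC)
A=f(280,125,380,237,5)      # 500x560
B=np.vstack([f(400,195,460,251,5),f(190,205,250,261,5)]) # 300x560
cv2.imwrite("pics/c1.png",np.hstack([A,B]))
for n,u,v,z in [("green",444.8,230.4,.018),("red",214.6,233.4,.016),("p1",304,215.2,.008),("p2",332,213,.008),("p3",360,211,.008)]:
    print(n,pz("top",u,v,z))
```

```text
green [ 0.47708301 -0.25757139  0.018     ]
red [0.46953012 0.30946316 0.016     ]
p1 [0.51582029 0.08944479 0.008     ]
p2 [0.5213762 0.0196211 0.008    ]
p3 [ 0.5264327  -0.05024617  0.008     ]
```

View pics/c1.png

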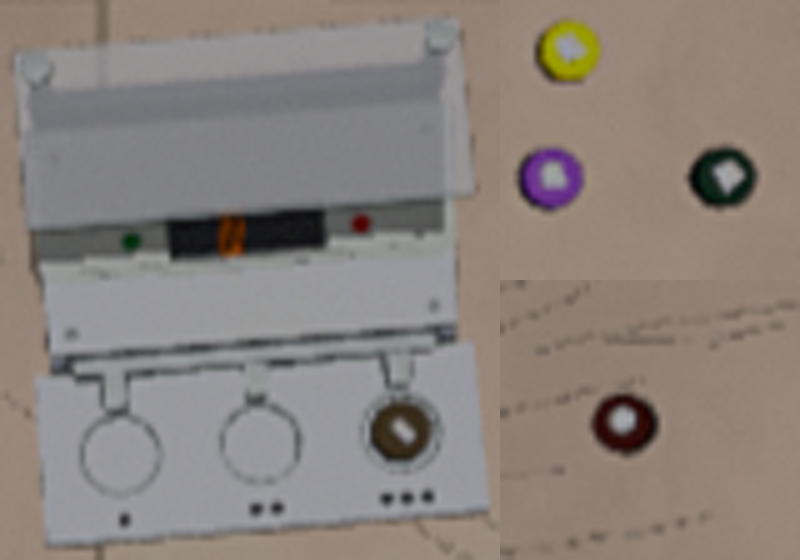

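The crop confirms the choice: green with a square inlay at crop (723,177), and red with a round inlay at (625,424). Pocket rings are at (121,455), (260,443) and (401,430), and the switch is at (232,236) in a slot running 168–327. Next is one side crop for heights.

```bash
cat >> h.py <<'E'
def tri(a,b):
    (o1,d1),(o2,d2)=ray("top",*a),ray("side",*b)
    d1/=np.linalg.norm(d1);d2/=np.linalg.norm(d2)
    s=np.linalg.lstsq(np.stack([d1,-d2],1),o2-o1,rcond=None)[0]
    p,q=o1+d1*s[0],o2+d2*s[1]; return (p+q)/2,np.linalg.norm(p-q)
E
python3 - <<'E'
from h import *
im=env.snapshot("side")[:,:,::-1]
f=lambda x0,y0,x1,y1,s:cv2.resize(im[y0:y1,x0:x1],None,fx=s,fy=s,interpolation=cv2.INTER_CUBIC)
cv2.imwrite("pics/c2.png",f(240,145,345,260,5))
c=lambda x,y:(280+(x+.5)/5-.5,125+(y+.5)/5-.5)
P=[pz("top",*c(*q),.014) for q in [(121,455),(260,443),(401,430)]]
for p in P: print(p, proj("side",p))
print("green",pz("top",445.2,230.2,.018),proj("side",pz("top",445,230.2,.018))*1.25,"red",pz("top",214.7,233,.016),proj("side",pz("top",214.7,233,.016))*1.25)
print("guard front", pz("top",*c(250,214),.159))
E
```

```text
[0.51408988 0.08969741 0.014     ] [318.8907538  239.61027909]
[0.52011798 0.02071552 0.014     ] [316.83217311 223.51196038]
[ 0.52665219 -0.0493198   0.014     ] [314.80280154 208.86293605]
green [ 0.47757705 -0.25857046  0.018     ] [415.4080214  215.57751174] red [0.47051938 0.30924609 0.016     ] [425.03481591 381.8885302 ]
guard front [0.60424315 0.02727776 0.159     ]
```

View pics/c2.png

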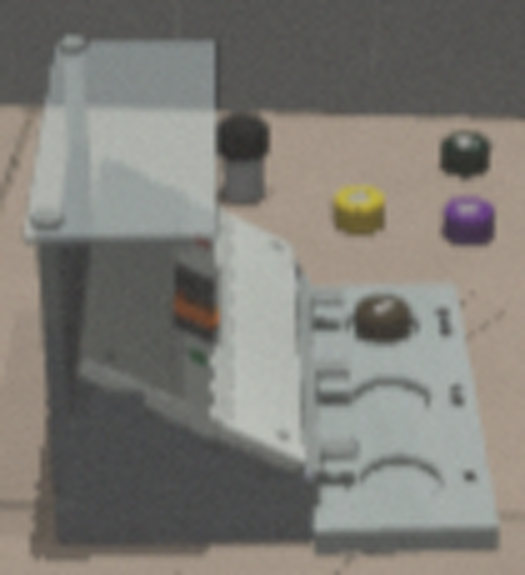

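Run:
```python
from h import *
t=lambda x,y:(280+(x+.5)/5-.5,125+(y+.5)/5-.5)
s=lambda x,y:(240+(x+.5)/5-.5,145+(y+.5)/5-.5)
for n,a,b in [("switch",(232,236),(196,308)),("green dot",(132,242),(200,356)),("red dot",(361,224),(204,243)),("screwR",(71,333),(284,435)),("screwL",(434,306),(277,245)),
 ("olive",(403,430),(384,312)),("green",(729,175),(0,0)),("guardL",(30,228),(217,237)),("guardR",(473,193),(215,40)),("p1dot",(125,520),(470,476)),("p3dot",(407,498),(443,322))]:
    if n!="green": print(n,tri(t(*a),s(*b)))
print(tri((445.4,229.9),s(466,142)))
print(tri((214.4,232.7),(427/1.25-.1,383/1.25-.1)))
```

```text
switch (array([0.61287882, 0.03485038, 0.07042976]), np.float64(0.00019287256050387047))
green dot (array([0.60787449, 0.08266579, 0.07378131]), np.float64(0.0028867473100074874))
red dot (array([ 0.61637365, -0.02682746,  0.0721066 ]), np.float64(0.0041179211740872195))
screwR (array([0.56746706, 0.11283582, 0.05147976]), np.float64(0.003165031776090609))
screwL (array([ 0.58099823, -0.06309894,  0.05130398]), np.float64(0.002774750052933502))
olive (array([ 0.52419434, -0.04973262,  0.019929  ]), np.float64(0.0033423882234948164))
guardL (array([0.59541429, 0.12469676, 0.16095698]), np.float64(0.004064371803438591))
guardR (array([ 0.61161981, -0.07114717,  0.16427362]), np.float64(0.0018076469427046817))
p1dot (array([0.48048283, 0.08769315, 0.01332942]), np.float64(0.002607627948565636))
p3dot (array([ 0.49199644, -0.05194488,  0.01315595]), np.float64(0.0016198510606209838))
(array([ 0.47726884, -0.25950063,  0.01569203]), np.float64(0.0025234711433151313))
(array([0.46949361, 0.3103488 , 0.01544036]), np.float64(0.0036507716794843543))
```

```bash
cat >> h.py <<'E'
YAW=np.radians(4.9)
def Rt(yaw=YAW,tilt=0):  # tool x forward, z down; tilt swings z forward
    Rz=R.from_euler('z',yaw); t=np.radians(tilt)
    z=np.array([np.sin(t),0,-np.cos(t)]); x=np.array([np.cos(t),0,np.sin(t)]); y=np.cross(z,x)
    return Rz*R.from_matrix(np.stack([x,y,z],1))
def delta(p,Rg,p0=None,R0=None):
    st=env.state(); R0=R0 or R.from_rotvec(st["ee_rot"]); p0=st["tool_pos"] if p0 is None else np.array(p0)
    d=R0.inv().apply(np.array(p)-p0)*100; r=np.degrees((R0.inv()*Rg).as_rotvec())
    return np.round(d,2),np.round(r,1)
E
python3 -c "
from h import *
print(delta([.4772,-.259,.08],Rt()))"
```

```text
(array([ 36.19, -16.98,  12.52]), array([-0.1, -0. , 14.8]))
```

Request:
{"name": "move_arm", "arguments": {
  "targets": [
    {"x": 36.2, "y": -17.0, "z": 12.5, "rz": 14.8, "fingers": 0.5},
    {"x": 36.2, "y": -17.0, "z": 12.5, "rz": 14.8, "fingers": 0.5},
    {"x": 36.2, "y": -17.0, "z": 12.5, "rz": 14.8, "fingers": 0.5},
    {"x": 36.2, "y": -17.0, "z": 12.5, "rz": 14.8, "fingers": 0.5},
    {"x": 36.2, "y": -17.0, "z": 12.5, "rz": 14.8, "fingers": 0.5},
    {"x": 36.2, "y": -17.0, "z": 12.5, "rz": 14.8, "fingers": 0.5},
    {"x": 36.2, "y": -17.0, "z": 12.5, "rz": 14.8, "fingers": 0.5},
    {"x": 36.2, "y": -17.0, "z": 12.5, "rz": 14.8, "fingers": 0.5},
    {"x": 36.2, "y": -17.0, "z": 12.5, "rz": 14.8, "fingers": 0.5},
    {"x": 36.2, "y": -17.0, "z": 12.5, "rz": 14.8, "fingers": 0.5},
    {"x": 36.2, "y": -17.0, "z": 12.5, "rz": 14.8, "fingers": 0.5},
    {"x": 36.2, "y": -17.0, "z": 12.5, "rz": 14.8, "fingers": 0.5}
  ]
}}

```text
validation failed for argument at $.ta...
```

Run:
```python
from h import *
st=env.state(); print(st["tool_pos"],st["finger_gap"],st["qpos"])
a=env.snapshot("top")[:,:,::-1]; b=env.snapshot("side")[:,:,::-1]
f=lambda im,x0,y0,x1,y1,s:cv2.resize(im[y0:y1,x0:x1],None,fx=s,fy=s,interpolation=cv2.INTER_CUBIC)
cv2.imwrite("pics/g.png",np.hstack([f(a,395,170,495,270,4),f(b,285,105,385,205,4)]))
print(proj("side",st["tool_pos"]),delta([.4772,-.259,.008],Rt()))
```

```text
[ 0.19375348 -0.54103549  0.20495254] 0.09393334665695943 [-1.34797579e+00  2.76345545e-01  1.50561739e+00  1.25465510e-05
  1.36070244e+00 -1.21004180e-01]
[416.79290524  87.81949186] (array([ 36.2 , -17.01,  19.73]), array([-0. ,  0. , 14.8]))
```

View pics/g.png

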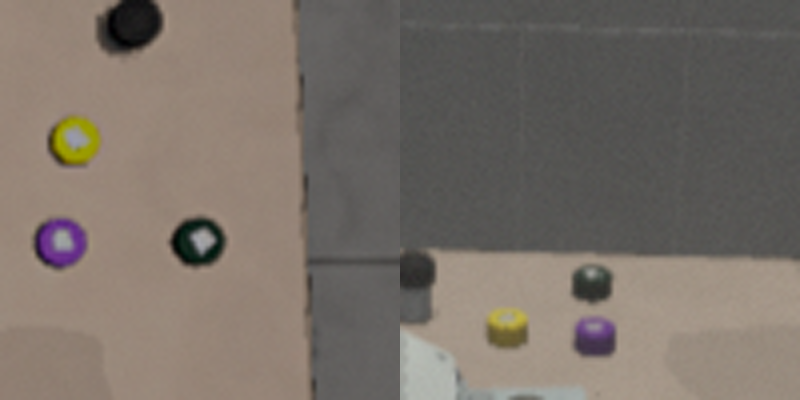

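The move was refused and the arm has not moved; the picture shows the untouched scene, green at crop (200,242). The rows probably need all seven fields.

Request:
{"name": "move_arm", "arguments": {
  "targets": [
    {"x": 36.2, "y": -17.0, "z": 12.5, "rx": 0, "ry": 0, "rz": 14.8, "fingers": 0.5},
    {"x": 36.2, "y": -17.0, "z": 12.5, "rx": 0, "ry": 0, "rz": 14.8, "fingers": 0.5},
    {"x": 36.2, "y": -17.0, "z": 12.5, "rx": 0, "ry": 0, "rz": 14.8, "fingers": 0.5},
    {"x": 36.2, "y": -17.0, "z": 12.5, "rx": 0, "ry": 0, "rz": 14.8, "fingers": 0.5},
    {"x": 36.2, "y": -17.0, "z": 12.5, "rx": 0, "ry": 0, "rz": 14.8, "fingers": 0.5},
    {"x": 36.2, "y": -17.0, "z": 12.5, "rx": 0, "ry": 0, "rz": 14.8, "fingers": 0.5},
    {"x": 36.2, "y": -17.0, "z": 12.5, "rx": 0, "ry": 0, "rz": 14.8, "fingers": 0.5},
    {"x": 36.2, "y": -17.0, "z": 12.5, "rx": 0, "ry": 0, "rz": 14.8, "fingers": 0.5},
    {"x": 36.2, "y": -17.0, "z": 12.5, "rx": 0, "ry": 0, "rz": 14.8, "fingers": 0.5},
    {"x": 36.2, "y": -17.0, "z": 12.5, "rx": 0, "ry": 0, "rz": 14.8, "fingers": 0.5},
    {"x": 36.2, "y": -17.0, "z": 12.5, "rx": 0, "ry": 0, "rz": 14.8, "fingers": 0.5},
    {"x": 36.2, "y": -17.0, "z": 12.5, "rx": 0, "ry": 0, "rz": 14.8, "fingers": 0.5}
  ]
}}

```text
time_s: 1.8
tool_pos: [0.477, -0.2601, 0.0808]
ee_rot: [3.138, 0.132, 0.001]
force: [0.2, 0.0, 0.1]
finger_gap: 0.0468
gripper_force: 0.0
```

Run:
```python
from h import *
st=env.state(); print(st["tool_pos"],st["finger_gap"],st["qpos"])
a=env.snapshot("top")[:,:,::-1]; b=env.snapshot("side")[:,:,::-1]
f=lambda im,x0,y0,x1,y1,s:cv2.resize(im[y0:y1,x0:x1],None,fx=s,fy=s,interpolation=cv2.INTER_CUBIC)
cv2.imwrite("pics/g2.png",np.hstack([f(a,395,170,495,270,4),f(b,285,105,385,205,4)]))
print((proj("side",st["tool_pos"])-[285,105])*4+[400,0],delta([.4772,-.259,.009],Rt()))
```

```text
[ 0.47698035 -0.26005967  0.08078698] 0.04677381590164204 [-6.27178510e-01  3.28558666e-01  1.76236270e+00 -1.32609129e-04
  1.05006042e+00  8.59504319e-01]
[593.18816532 193.34733032] (array([ 0.02, -0.08,  7.16]), array([ 0., -0., -0.]))
```

View pics/g2.png

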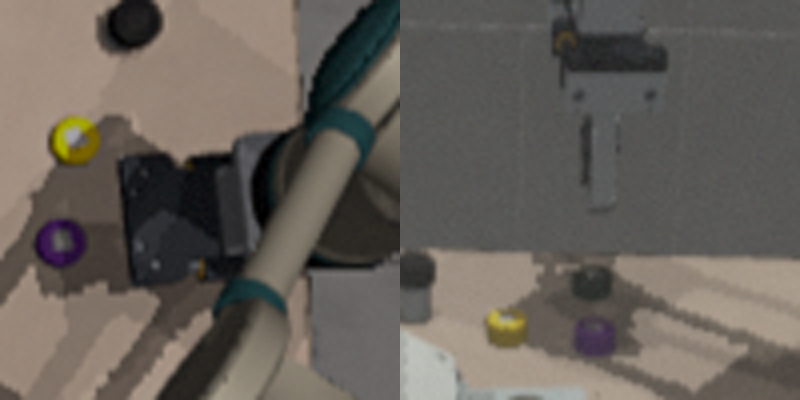

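The fingers are straight above green (side crop: fingers at 598, green at 592), and the side camera reads about 1 px off. Descend and grip.

Request:
{"name": "move_arm", "arguments": {
  "targets": [
    {"x": 0, "y": -0.1, "z": 4, "rx": 0, "ry": 0, "rz": 0, "fingers": 0.5},
    {"x": 0, "y": -0.1, "z": 7.2, "rx": 0, "ry": 0, "rz": 0, "fingers": 0.5},
    {"x": 0, "y": -0.1, "z": 7.2, "rx": 0, "ry": 0, "rz": 0, "fingers": 0.5},
    {"x": 0, "y": -0.1, "z": 7.2, "rx": 0, "ry": 0, "rz": 0, "fingers": 0.5},
    {"x": 0, "y": -0.1, "z": 7.2, "rx": 0, "ry": 0, "rz": 0, "fingers": 0.2},
    {"x": 0, "y": -0.1, "z": 7.2, "rx": 0, "ry": 0, "rz": 0, "fingers": 0.2},
    {"x": 0, "y": -0.1, "z": 7.2, "rx": 0, "ry": 0, "rz": 0, "fingers": 0.2},
    {"x": 0, "y": -0.1, "z": 7.2, "rx": 0, "ry": 0, "rz": 0, "fingers": 0.2},
    {"x": 0, "y": -0.1, "z": 7.2, "rx": 0, "ry": 0, "rz": 0, "fingers": 0.2},
    {"x": 0, "y": -0.1, "z": 7.2, "rx": 0, "ry": 0, "rz": 0, "fingers": 0.2}
  ],
  "force": 15
}}

```text
time_s: 3.15
tool_pos: [0.478, -0.2588, 0.0095]
ee_rot: [3.137, 0.134, 0.003]
force: [-0.3, 0.4, 5.8]
finger_gap: 0.0294
gripper_force: 15.0
```

```bash
python3 -c "
from h import *
print(delta([.5136,.0898,.08],Rt()),env.state()['tool_pos'])"
```

```text
(array([  6.54, -34.42,  -7.09]), array([ 0.1, -0.1, -0. ])) [ 0.47795173 -0.25881773  0.00952541]
```

Request:
{"name": "move_arm", "arguments": {
  "targets": [
    {"x": 0, "y": 0, "z": -5, "rx": 0, "ry": 0, "rz": 0, "fingers": 0.2},
    {"x": 0, "y": -1, "z": -7.2, "rx": 0, "ry": 0, "rz": 0, "fingers": 0.2},
    {"x": 6.6, "y": -34.4, "z": -7.1, "rx": 0, "ry": 0, "rz": 0, "fingers": 0.2},
    {"x": 6.6, "y": -34.4, "z": -7.1, "rx": 0, "ry": 0, "rz": 0, "fingers": 0.2},
    {"x": 6.6, "y": -34.4, "z": -7.1, "rx": 0, "ry": 0, "rz": 0, "fingers": 0.2},
    {"x": 6.6, "y": -34.4, "z": -7.1, "rx": 0, "ry": 0, "rz": 0, "fingers": 0.2},
    {"x": 6.6, "y": -34.4, "z": -7.1, "rx": 0, "ry": 0, "rz": 0, "fingers": 0.2},
    {"x": 6.6, "y": -34.4, "z": -7.1, "rx": 0, "ry": 0, "rz": 0, "fingers": 0.2},
    {"x": 6.6, "y": -34.4, "z": -7.1, "rx": 0, "ry": 0, "rz": 0, "fingers": 0.2},
    {"x": 6.6, "y": -34.4, "z": -7.1, "rx": 0, "ry": 0, "rz": 0, "fingers": 0.2},
    {"x": 6.6, "y": -34.4, "z": -7.1, "rx": 0, "ry": 0, "rz": 0, "fingers": 0.2},
    {"x": 6.6, "y": -34.4, "z": -7.1, "rx": 0, "ry": 0, "rz": 0, "fingers": 0.2}
  ]
}}

```text
time_s: 4.65
tool_pos: [0.5136, 0.089, 0.0794]
ee_rot: [3.139, 0.132, -0.0]
force: [0.5, 0.4, -0.6]
finger_gap: 0.0292
gripper_force: 15.0
```

Run:
```python
from h import *
st=env.state(); print(st["tool_pos"],st["finger_gap"])
b=env.snapshot("side")[:,:,::-1]
cv2.imwrite("pics/p1.png",cv2.resize(b[150:260,250:350],None,fx=5,fy=5,interpolation=cv2.INTER_CUBIC))
print((proj("side",st["tool_pos"])-[250,150])*5,delta([.5136,.0898,.0185],Rt()))
```

```text
[0.51362862 0.08896844 0.07944672] 0.029195582520170342
[348.58873149 330.45516766] (array([ 0.  , -0.07,  6.1 ]), array([ 0. ,  0. , -0.1]))
```

View pics/p1.png

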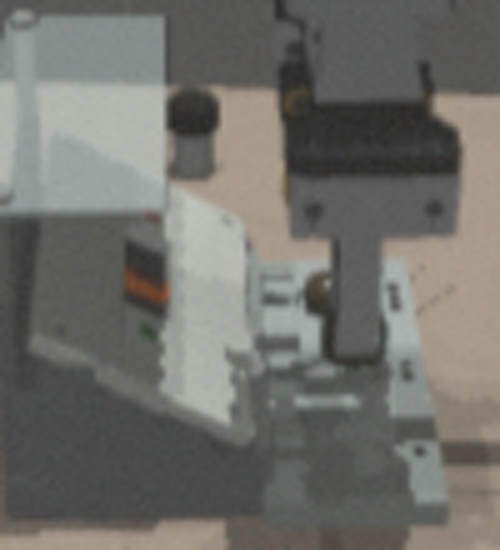

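The finger is at crop x≈357, against 349 predicted. That is the same side-camera bias as the pocket rings showed, so x is right. Lower.

Request:
{"name": "move_arm", "arguments": {
  "targets": [
    {"x": 0, "y": -0.1, "z": 4, "rx": 0, "ry": 0, "rz": 0, "fingers": 0.2},
    {"x": 0, "y": -0.1, "z": 5, "rx": 0, "ry": 0, "rz": 0, "fingers": 0.2},
    {"x": 0, "y": -0.1, "z": 5.5, "rx": 0, "ry": 0, "rz": 0, "fingers": 0.2},
    {"x": 0, "y": -0.1, "z": 5.8, "rx": 0, "ry": 0, "rz": 0, "fingers": 0.2},
    {"x": 0, "y": -0.1, "z": 6.1, "rx": 0, "ry": 0, "rz": 0, "fingers": 0.2},
    {"x": 0, "y": -0.1, "z": 6.1, "rx": 0, "ry": 0, "rz": 0, "fingers": 0.2},
    {"x": 0, "y": -0.1, "z": 6.1, "rx": 0, "ry": 0, "rz": 0, "fingers": 0.2}
  ]
}}

```text
time_s: 5.58
tool_pos: [0.5138, 0.0911, 0.0188]
ee_rot: [3.139, 0.134, 0.001]
force: [-0.3, -0.3, 0.1]
finger_gap: 0.0295
gripper_force: 15.0
```

Request:
{"name": "move_arm", "arguments": {
  "targets": [
    {"x": 0, "y": 0.1, "z": 0.1, "rx": 0, "ry": 0, "rz": 0, "fingers": 0.2},
    {"x": 0, "y": 0.1, "z": 0.1, "rx": 0, "ry": 0, "rz": 0, "fingers": 0.2},
    {"x": 0, "y": 0.1, "z": 0.1, "rx": 0, "ry": 0, "rz": 0, "fingers": 0.45},
    {"x": 0, "y": 0.1, "z": 0.1, "rx": 0, "ry": 0, "rz": 0, "fingers": 0.45},
    {"x": 0, "y": 0.1, "z": 0.1, "rx": 0, "ry": 0, "rz": 0, "fingers": 0.45},
    {"x": 0, "y": 0.1, "z": 0.1, "rx": 0, "ry": 0, "rz": 0, "fingers": 0.45},
    {"x": 0, "y": 0.1, "z": -3, "rx": 0, "ry": 0, "rz": 0, "fingers": 0.5},
    {"x": 0, "y": 0.1, "z": -8, "rx": 0, "ry": 0, "rz": 0, "fingers": 0.5},
    {"x": 0, "y": 0.1, "z": -8, "rx": 0, "ry": 0, "rz": 0, "fingers": 0.5}
  ]
}}

```text
time_s: 6.7
tool_pos: [0.5168, 0.0902, 0.1021]
ee_rot: [3.139, 0.134, 0.013]
force: [0.8, 0.1, 0.5]
finger_gap: 0.0471
gripper_force: 0.0
```

```bash
python3 -c "
from h import *
print(delta([.4700,.3097,.08],Rt()),delta([.4700,.3097,.009],Rt()),env.state()['tool_pos'])"
```

```text
(array([ -2.81, -22.27,   2.17]), array([ 0. , -0.5, -0. ])) (array([ -2.87, -22.27,   9.27]), array([ 0. , -0.5, -0. ])) [0.51679901 0.09021668 0.1020521 ]
```

Request:
{"name": "move_arm", "arguments": {
  "targets": [
    {"x": -2.5, "y": -22.2, "z": 1.8, "rx": 0, "ry": 0, "rz": 0, "fingers": 0.5},
    {"x": -2.5, "y": -22.2, "z": 1.8, "rx": 0, "ry": 0, "rz": 0, "fingers": 0.5},
    {"x": -2.5, "y": -22.2, "z": 1.8, "rx": 0, "ry": 0, "rz": 0, "fingers": 0.5},
    {"x": -2.5, "y": -22.2, "z": 1.8, "rx": 0, "ry": 0, "rz": 0, "fingers": 0.5},
    {"x": -2.5, "y": -22.2, "z": 1.8, "rx": 0, "ry": 0, "rz": 0, "fingers": 0.5},
    {"x": -2.5, "y": -22.2, "z": 1.8, "rx": 0, "ry": 0, "rz": 0, "fingers": 0.5},
    {"x": -2.5, "y": -22.2, "z": 1.8, "rx": 0, "ry": 0, "rz": 0, "fingers": 0.5},
    {"x": -2.5, "y": -22.2, "z": 1.8, "rx": 0, "ry": 0, "rz": 0, "fingers": 0.5}
  ]
}}

```text
time_s: 7.7
tool_pos: [0.4702, 0.3079, 0.0805]
ee_rot: [3.139, 0.131, 0.0]
force: [-0.1, -0.0, -0.7]
finger_gap: 0.047
gripper_force: 0.0
```

Run:
```python
from h import *
st=env.state(); print(st["tool_pos"],st["finger_gap"])
f=lambda im,x0,y0,x1,y1,s:cv2.resize(im[y0:y1,x0:x1],None,fx=s,fy=s,interpolation=cv2.INTER_CUBIC)
a=env.snapshot("top")[:,:,::-1];b=env.snapshot("side")[:,:,::-1]
cv2.imwrite("pics/r.png",np.hstack([f(a,285,185,385,235,4),f(b,300,190,400,330,4)[:200*2]]) if 0 else np.vstack([f(a,285,175,385,240,4),f(b,300,245,400,325,4)]))
print((proj("side",st["tool_pos"])-[300,245])*4+[0,260],delta([.4700,.3097,.009],Rt()))
```

```text
[0.47018663 0.30793791 0.0805104 ] 0.047022470115899856
[167.0933934  396.93411814] (array([-0.  , -0.14,  7.16]), array([ 0. , -0. , -0.1]))
```

View pics/r.png

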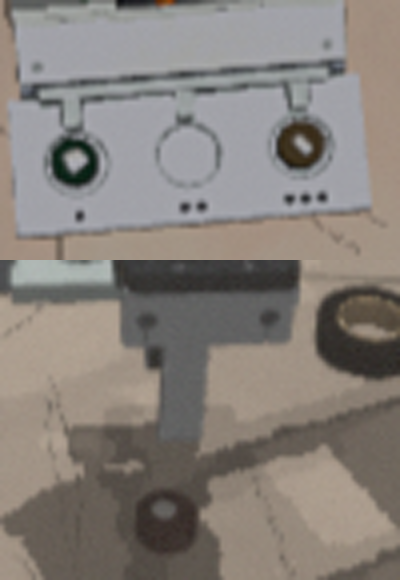

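Green sits in the one-dot pocket (crop (75,160), ring centre (76,161)). The fingers are above red at (165,510). Grip red.

Request:
{"name": "move_arm", "arguments": {
  "targets": [
    {"x": 0, "y": -0.1, "z": 4, "rx": 0, "ry": 0, "rz": 0, "fingers": 0.5},
    {"x": 0, "y": -0.1, "z": 7.2, "rx": 0, "ry": 0, "rz": 0, "fingers": 0.5},
    {"x": 0, "y": -0.1, "z": 7.2, "rx": 0, "ry": 0, "rz": 0, "fingers": 0.5},
    {"x": 0, "y": -0.1, "z": 7.2, "rx": 0, "ry": 0, "rz": 0, "fingers": 0.5},
    {"x": 0, "y": -0.1, "z": 7.2, "rx": 0, "ry": 0, "rz": 0, "fingers": 0.2},
    {"x": 0, "y": -0.1, "z": 7.2, "rx": 0, "ry": 0, "rz": 0, "fingers": 0.2},
    {"x": 0, "y": -0.1, "z": 7.2, "rx": 0, "ry": 0, "rz": 0, "fingers": 0.2},
    {"x": 0, "y": -0.1, "z": 7.2, "rx": 0, "ry": 0, "rz": 0, "fingers": 0.2},
    {"x": 0, "y": -0.1, "z": 7.2, "rx": 0, "ry": 0, "rz": 0, "fingers": 0.2},
    {"x": 0, "y": -0.1, "z": 7.2, "rx": 0, "ry": 0, "rz": 0, "fingers": 0.2}
  ],
  "force": 15
}}

```text
time_s: 9.05
tool_pos: [0.4704, 0.3105, 0.0095]
ee_rot: [-3.138, -0.134, -0.003]
force: [-0.9, -0.5, 5.7]
finger_gap: 0.0289
gripper_force: 15.0
```

```bash
python3 -c "
from h import *
print(delta([.5197,.0205,.08],Rt()),env.state()['tool_pos'])"
```

```text
(array([ 2.44, 29.31, -7.06]), array([-0. , -0.1,  0. ])) [0.47043182 0.31047345 0.00950476]
```

Request:
{"name": "move_arm", "arguments": {
  "targets": [
    {"x": 0, "y": 0, "z": -5, "rx": 0, "ry": 0, "rz": 0, "fingers": 0.2},
    {"x": 0, "y": 1, "z": -7.2, "rx": 0, "ry": 0, "rz": 0, "fingers": 0.2},
    {"x": 2.5, "y": 29.3, "z": -7.1, "rx": 0, "ry": 0, "rz": 0, "fingers": 0.2},
    {"x": 2.5, "y": 29.3, "z": -7.1, "rx": 0, "ry": 0, "rz": 0, "fingers": 0.2},
    {"x": 2.5, "y": 29.3, "z": -7.1, "rx": 0, "ry": 0, "rz": 0, "fingers": 0.2},
    {"x": 2.5, "y": 29.3, "z": -7.1, "rx": 0, "ry": 0, "rz": 0, "fingers": 0.2},
    {"x": 2.5, "y": 29.3, "z": -7.1, "rx": 0, "ry": 0, "rz": 0, "fingers": 0.2},
    {"x": 2.5, "y": 29.3, "z": -7.1, "rx": 0, "ry": 0, "rz": 0, "fingers": 0.2},
    {"x": 2.5, "y": 29.3, "z": -7.1, "rx": 0, "ry": 0, "rz": 0, "fingers": 0.2},
    {"x": 2.5, "y": 29.3, "z": -7.1, "rx": 0, "ry": 0, "rz": 0, "fingers": 0.2},
    {"x": 2.5, "y": 29.3, "z": -7.1, "rx": 0, "ry": 0, "rz": 0, "fingers": 0.2}
  ]
}}

```text
time_s: 10.42
tool_pos: [0.5194, 0.0215, 0.0794]
ee_rot: [-3.138, -0.137, 0.0]
force: [0.8, -0.3, -0.3]
finger_gap: 0.0295
gripper_force: 15.0
```

```bash
python3 -c "
from h import *
print(delta([.5197,.0205,.0185],Rt()),env.state()['tool_pos'])"
```

```text
(array([0.03, 0.1 , 6.09]), array([-0. ,  0. ,  0.1])) [0.51935686 0.02148506 0.07943865]
```

Request:
{"name": "move_arm", "arguments": {
  "targets": [
    {"x": 0, "y": 0.1, "z": 4, "rx": 0, "ry": 0, "rz": 0, "fingers": 0.2},
    {"x": 0, "y": 0.1, "z": 5, "rx": 0, "ry": 0, "rz": 0, "fingers": 0.2},
    {"x": 0, "y": 0.1, "z": 5.5, "rx": 0, "ry": 0, "rz": 0, "fingers": 0.2},
    {"x": 0, "y": 0.1, "z": 5.8, "rx": 0, "ry": 0, "rz": 0, "fingers": 0.2},
    {"x": 0, "y": 0.1, "z": 6.1, "rx": 0, "ry": 0, "rz": 0, "fingers": 0.2},
    {"x": 0, "y": 0.1, "z": 6.2, "rx": 0, "ry": 0, "rz": 0, "fingers": 0.2},
    {"x": 0, "y": 0.1, "z": 6.2, "rx": 0, "ry": 0, "rz": 0, "fingers": 0.2}
  ]
}}

```text
time_s: 11.3
tool_pos: [0.5198, 0.0192, 0.0177]
ee_rot: [3.139, 0.134, 0.001]
force: [-0.1, -0.0, 0.8]
finger_gap: 0.0294
gripper_force: 15.0
```

Request:
{"name": "move_arm", "arguments": {
  "targets": [
    {"x": 0, "y": -0.1, "z": 0, "rx": 0, "ry": 0, "rz": 0, "fingers": 0.2},
    {"x": 0, "y": -0.1, "z": 0, "rx": 0, "ry": 0, "rz": 0, "fingers": 0.45},
    {"x": 0, "y": -0.1, "z": 0, "rx": 0, "ry": 0, "rz": 0, "fingers": 0.45},
    {"x": 0, "y": -0.1, "z": 0, "rx": 0, "ry": 0, "rz": 0, "fingers": 0.45},
    {"x": 0, "y": -0.1, "z": 0, "rx": 0, "ry": 0, "rz": 0, "fingers": 0.45},
    {"x": 0, "y": -0.1, "z": -3, "rx": 0, "ry": 0, "rz": 0, "fingers": 0.45},
    {"x": 0, "y": -0.1, "z": -8, "rx": 0, "ry": 0, "rz": 0, "fingers": 0.4},
    {"x": -6, "y": -0.1, "z": -13, "rx": 0, "ry": 0, "rz": 0, "fingers": 0},
    {"x": -8, "y": -0.1, "z": -13, "rx": 0, "ry": 0, "rz": 0, "fingers": 0},
    {"x": -8, "y": -0.1, "z": -13, "rx": 0, "ry": 0, "rz": 0, "fingers": 0},
    {"x": -8, "y": -0.1, "z": -13, "rx": 0, "ry": 0, "rz": 0, "fingers": 0},
    {"x": -8, "y": -0.1, "z": -13, "rx": 0, "ry": 0, "rz": 0, "fingers": 0}
  ]
}}

```text
time_s: 12.8
tool_pos: [0.4408, 0.0135, 0.1468]
ee_rot: [-3.139, -0.134, 0.001]
force: [0.0, 0.5, 0.1]
finger_gap: 0.0008
gripper_force: 0.0
```

```bash
cat >> h.py <<'E'
O=np.array([.5200,.0205,0]); EX=np.array([np.cos(YAW),np.sin(YAW),0]); EY=np.array([-np.sin(YAW),np.cos(YAW),0])
def sw(y,depth,dx=0):  # TCP at loader y, depth into panel, tilt 36
    n=np.array([-.5,0,.866]); n=n[0]*EX+[0,0,n[2]]; a=Rt(tilt=36).as_matrix()[:,2]
    p=O+EX*.0938+EY*y+[0,0,.072]; u=.866*EX+[0,0,.5]
    return p+u*dx+a*depth
E
python3 -c "
from h import *
print(delta(sw(-.0185,-.05),Rt(tilt=36)),sw(-.0185,-.05))"
```

```text
(array([14.4 ,  1.83,  3.43]), array([-0., 36., -0.])) [0.58575555 0.00756938 0.11245085]
```

Request:
{"name": "move_arm", "arguments": {
  "targets": [
    {"x": -2, "y": 1.8, "z": 0, "rx": 0, "ry": 10, "rz": 0, "fingers": 0},
    {"x": -2, "y": 1.8, "z": 0, "rx": 0, "ry": 20, "rz": 0, "fingers": 0},
    {"x": 0, "y": 1.8, "z": 0, "rx": 0, "ry": 30, "rz": 0, "fingers": 0},
    {"x": 2, "y": 1.8, "z": 0, "rx": 0, "ry": 36, "rz": 0, "fingers": 0},
    {"x": 6, "y": 1.8, "z": 1.4, "rx": 0, "ry": 36, "rz": 0, "fingers": 0},
    {"x": 11, "y": 1.8, "z": 2.4, "rx": 0, "ry": 36, "rz": 0, "fingers": 0},
    {"x": 14.4, "y": 1.8, "z": 3.4, "rx": 0, "ry": 36, "rz": 0, "fingers": 0},
    {"x": 14.4, "y": 1.8, "z": 3.4, "rx": 0, "ry": 36, "rz": 0, "fingers": 0},
    {"x": 14.4, "y": 1.8, "z": 3.4, "rx": 0, "ry": 36, "rz": 0, "fingers": 0},
    {"x": 14.4, "y": 1.8, "z": 3.4, "rx": 0, "ry": 36, "rz": 0, "fingers": 0},
    {"x": 14.4, "y": 1.8, "z": 3.4, "rx": 0, "ry": 36, "rz": 0, "fingers": 0}
  ]
}}

```text
time_s: 14.18
tool_pos: [0.5842, 0.0077, 0.1139]
ee_rot: [-2.96, -0.126, -0.963]
force: [-0.1, 0.2, -0.1]
finger_gap: 0.0006
gripper_force: 0.0
```

Run:
```python
from h import *
st=env.state(); print(st["tool_pos"],st["qpos"])
f=lambda im,x0,y0,x1,y1,s:cv2.resize(im[y0:y1,x0:x1],None,fx=s,fy=s,interpolation=cv2.INTER_CUBIC)
a=env.snapshot("top")[:,:,::-1];b=env.snapshot("side")[:,:,::-1]
cv2.imwrite("pics/s.png",np.hstack([f(a,285,125,385,237,4),f(b,240,135,340,247,4)]))
print((proj("side",st["tool_pos"])-[240,135])*4+[400,0],[(proj("side",sw(y,0))-[240,135])*4+[400,0] for y in(-.0185,.007)])
print(delta(sw(-.0185,.005),Rt(tilt=36)))
```

```text
[0.58423212 0.00768742 0.11391436] [-0.22941456  0.13096541  2.19097081  0.71517478  0.28084656  0.61804562]
[604.84543434 201.13702484] [array([555.17668543, 261.70282457]), array([554.91688166, 283.07991666])]
(array([0.01, 0.02, 5.69]), array([ 0., -0., -0.]))
```

View pics/s.png

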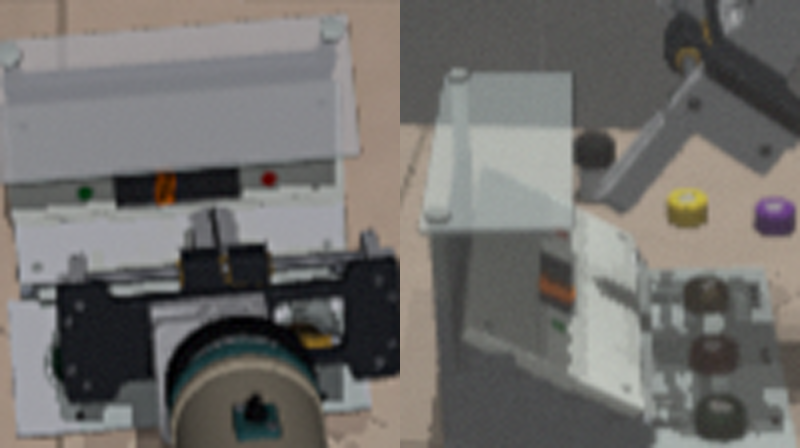

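The fingertips are at side crop (607,201), in front of the slot's empty part. The switch is at (557,288), and all three specimens look flat in their pockets. Insert.

Request:
{"name": "move_arm", "arguments": {
  "targets": [
    {"x": 0, "y": 0, "z": 3.5, "rx": 0, "ry": 0, "rz": 0, "fingers": 0},
    {"x": 0, "y": 0, "z": 4.7, "rx": 0, "ry": 0, "rz": 0, "fingers": 0},
    {"x": 0, "y": 0, "z": 5.2, "rx": 0, "ry": 0, "rz": 0, "fingers": 0},
    {"x": 0, "y": 0, "z": 5.5, "rx": 0, "ry": 0, "rz": 0, "fingers": 0},
    {"x": 0, "y": 0, "z": 5.7, "rx": 0, "ry": 0, "rz": 0, "fingers": 0},
    {"x": 0, "y": 0, "z": 5.7, "rx": 0, "ry": 0, "rz": 0, "fingers": 0},
    {"x": 0, "y": 0, "z": 5.7, "rx": 0, "ry": 0, "rz": 0, "fingers": 0}
  ]
}}

```text
time_s: 15.15
tool_pos: [0.6179, 0.0106, 0.0679]
ee_rot: [-2.96, -0.127, -0.963]
force: [-5.1, -0.4, 5.5]
finger_gap: 0.0009
gripper_force: 3.6
```

```bash
python3 -c "
from h import *
p=env.state()['tool_pos'];d=p-sw(-.0185,0);print(p,d@EX*1e3,d@EY*1e3,d[2]*1e3,(d@(-.5*EX)+d[2]*.866)*1e3,env.state()['force'])"
```

```text
[0.61793708 0.01057905 0.06794861] 2.9317342558193547 0.24982052290436157 -4.05139360005384 -4.974373985556303 [-5.14178262 -0.35533253  5.52072383]
```

Contact, about 7 N: either the slot floor or the rim. Back off 1 mm and push towards the switch to find out.

Request:
{"name": "move_arm", "arguments": {
  "targets": [
    {"x": 0, "y": 0, "z": -0.2, "rx": 0, "ry": 0, "rz": 0, "fingers": 0},
    {"x": 0, "y": -0.5, "z": -0.2, "rx": 0, "ry": 0, "rz": 0, "fingers": 0},
    {"x": 0, "y": -0.8, "z": -0.2, "rx": 0, "ry": 0, "rz": 0, "fingers": 0},
    {"x": 0, "y": -1.0, "z": -0.2, "rx": 0, "ry": 0, "rz": 0, "fingers": 0},
    {"x": 0, "y": -1.2, "z": -0.2, "rx": 0, "ry": 0, "rz": 0, "fingers": 0}
  ]
}}

```text
time_s: 15.78
tool_pos: [0.6162, 0.0224, 0.0689]
ee_rot: [-2.961, -0.126, -0.962]
force: [0.3, -1.3, 0.0]
finger_gap: 0.0004
gripper_force: 0.7
```

```bash
python3 -c "
from h import *
p=env.state()['tool_pos'];d=p-sw(-.0185,0);print(p,d@EX*1e3,d@EY*1e3,d[2]*1e3,(d@(-.5*EX)+d[2]*.866)*1e3,env.state()['force'])"
```

```text
[0.61622762 0.0223997  0.06891988] 2.23819988060587 12.173287068572064 -3.080115580643916 -3.786480033140566 [ 0.25955706 -1.28571156  0.00639992]
```

```bash
cat > o.py <<'E'
from h import *
a=env.snapshot("top").astype(int); m=(a[...,0]>140)&(a[...,0]-a[...,1]>60)&(a[...,2]<90)
m[:150]=0;m[185:]=0;m[:,:290]=0;m[:,360:]=0
v,u=np.nonzero(m); print(len(u),u.mean(),v.mean(),u.min(),u.max())
p=env.state()['tool_pos'];d=p-sw(0,0);print(p,d@EY*1e3,(d@(-.5*EX)+d[2]*.866)*1e3,env.state()['force'])
E
python3 o.py
```

```text
o.py:4: RuntimeWarning: Mean of empty slice.
  v,u=np.nonzero(m); print(len(u),u.mean(),v.mean(),u.min(),u.max())
  ret = ret.dtype.type(ret / rcount)
Traceback (most recent call last):
  File "o.py", line 4, in <module>
    v,u=np.nonzero(m); print(len(u),u.mean(),v.mean(),u.min(),u.max())
                                                      ~~~~~^^
ValueError: zero-size array to reduction operation minimum which has no identity
```

Request:
{"name": "move_arm", "arguments": {
  "targets": [
    {"x": 0, "y": -0.4, "z": 0, "rx": 0, "ry": 0, "rz": 0, "fingers": 0},
    {"x": 0, "y": -0.8, "z": 0, "rx": 0, "ry": 0, "rz": 0, "fingers": 0},
    {"x": 0, "y": -1.2, "z": 0, "rx": 0, "ry": 0, "rz": 0, "fingers": 0},
    {"x": 0, "y": -1.5, "z": 0, "rx": 0, "ry": 0, "rz": 0, "fingers": 0},
    {"x": 0, "y": -1.7, "z": 0, "rx": 0, "ry": 0, "rz": 0, "fingers": 0},
    {"x": 0, "y": -1.8, "z": 0, "rx": 0, "ry": 0, "rz": 0, "fingers": 0},
    {"x": 0, "y": -1.8, "z": 0, "rx": 0, "ry": 0, "rz": 0, "fingers": 0}
  ]
}}

```text
time_s: 16.7
tool_pos: [0.6146, 0.0407, 0.069]
ee_rot: [-2.96, -0.127, -0.962]
force: [-0.5, -0.8, 0.4]
finger_gap: 0.0003
gripper_force: 0.5
```

Request:
{"name": "move_arm", "arguments": {
  "targets": [
    {"x": 0, "y": -0.1, "z": 0, "rx": 0, "ry": 0, "rz": 0, "fingers": 0},
    {"x": 0, "y": -0.2, "z": 0, "rx": 0, "ry": 0, "rz": 0, "fingers": 0},
    {"x": 0, "y": -0.3, "z": 0, "rx": 0, "ry": 0, "rz": 0, "fingers": 0},
    {"x": 0, "y": -0.4, "z": 0, "rx": 0, "ry": 0, "rz": 0, "fingers": 0},
    {"x": 0, "y": -0.4, "z": 0, "rx": 0, "ry": 0, "rz": 0, "fingers": 0}
  ]
}}

```text
time_s: 17.32
tool_pos: [0.6145, 0.0435, 0.0691]
ee_rot: [-2.962, -0.125, -0.964]
force: [-0.4, -5.2, 0.5]
finger_gap: 0.0005
gripper_force: 2.2
```

Request:
{"name": "move_arm", "arguments": {
  "targets": [
    {"x": 0, "y": -0.2, "z": 0, "rx": 0, "ry": 0, "rz": 0, "fingers": 0},
    {"x": 0, "y": -0.3, "z": 0, "rx": 0, "ry": 0, "rz": 0, "fingers": 0},
    {"x": 0, "y": -0.3, "z": 0, "rx": 0, "ry": 0, "rz": 0, "fingers": 0}
  ]
}}

```text
time_s: 17.7
tool_pos: [0.6146, 0.0441, 0.0694]
ee_rot: [-2.966, -0.123, -0.967]
force: [-3.1, -11.4, 2.4]
finger_gap: 0.0003
gripper_force: 5.1
```

Firm stop at about 31–33 mm of travel, as expected for full lock. Ease off and retreat along the tool axis.

Request:
{"name": "move_arm", "arguments": {
  "targets": [
    {"x": 0, "y": 0.6, "z": 0, "rx": 0, "ry": 0, "rz": 0, "fingers": 0},
    {"x": 0, "y": 0.8, "z": 0, "rx": 0, "ry": 0, "rz": 0, "fingers": 0},
    {"x": 0, "y": 0.8, "z": -2, "rx": 0, "ry": 0, "rz": 0, "fingers": 0},
    {"x": 0, "y": 0.8, "z": -7, "rx": 0, "ry": 0, "rz": 0, "fingers": 0},
    {"x": 0, "y": 0.8, "z": -12, "rx": 0, "ry": 0, "rz": 0, "fingers": 0},
    {"x": -5, "y": 4, "z": -16, "rx": 0, "ry": 0, "rz": 0, "fingers": 0},
    {"x": -10, "y": 10, "z": -18, "rx": 0, "ry": 0, "rz": 0, "fingers": 0},
    {"x": -10, "y": 16, "z": -18, "rx": 0, "ry": 0, "rz": 0, "fingers": 0},
    {"x": -10, "y": 22, "z": -18, "rx": 0, "ry": 0, "rz": 0, "fingers": 0},
    {"x": -10, "y": 26, "z": -18, "rx": 0, "ry": 0, "rz": 0, "fingers": 0},
    {"x": -10, "y": 26, "z": -18, "rx": 0, "ry": 0, "rz": 0, "fingers": 0},
    {"x": -10, "y": 26, "z": -18, "rx": 0, "ry": 0, "rz": 0, "fingers": 0}
  ]
}}

```text
time_s: 19.2
tool_pos: [0.4498, -0.2267, 0.1552]
ee_rot: [-2.958, -0.126, -0.96]
force: [-0.0, 1.4, -0.0]
finger_gap: 0.0003
gripper_force: 0.0
```

Run:
```python
from h import *
f=lambda im,x0,y0,x1,y1,s:cv2.resize(im[y0:y1,x0:x1],None,fx=s,fy=s,interpolation=cv2.INTER_CUBIC)
a=env.snapshot("top")[:,:,::-1];b=env.snapshot("side")[:,:,::-1]
cv2.imwrite("pics/end.png",np.hstack([f(a,280,125,380,237,4),f(b,240,145,340,257,4)]))
print(env.state()["force"],env.state()["time_s"])
```

```text
[0.33806238 0.98740475 0.60194586] 19.3
```

View pics/end.png

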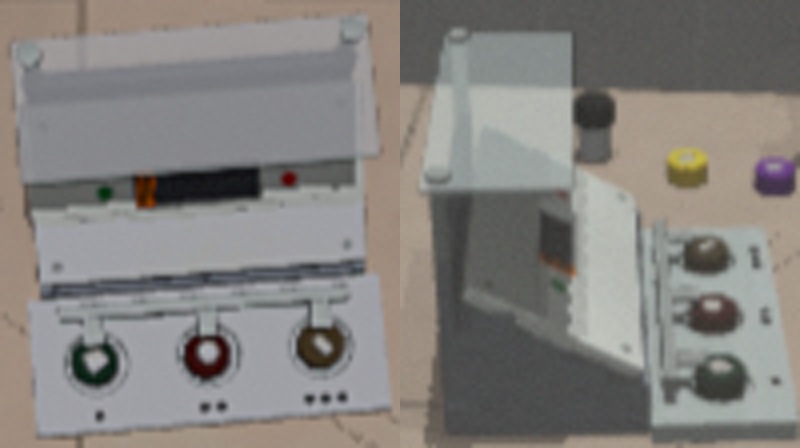

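The switch is at the slot's green-dot end (top crop (147,190)). The tongues lie over the rear edges of all three seated specimens, at (95,362), (207,355) and (321,346).

```bash
python3 -c "
from plant import env
print(env.close_job())"
```

```text
the job is handed in; nothing more can be done
None
```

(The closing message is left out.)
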